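# Clear the turn-order box and enter tonight's player order

## Task

Set the turn-order box for a new round of the game. First swing its sprung lever all the way to the stop and let it spring back home, which raises all the white flags; then press the blue, the yellow and the red key fully down, in that order and one at a time, letting each come back up before the next, so that their flags stay down. The green player is sitting out, so leave the green key alone, and do not disturb the die, pot, beetle and token around the box.

Things in the scene. Friction and masses are not known exactly. Their poses are not given: they have to be found in the camera images.
- turn_box: Turn-order box: fixed oak case 150 (x) x 330 (y) x 50 mm high. Origin at the centre of its underside; its x points away from the robot, y along the case, z up. On top: four black key modules 52 mm wide, centred at y = +125, +65, +5, -55 mm (colours in any order), and a sprung lever at y = -130 mm.
- lever (a joint): Sprung lever, rad. 0 = home, leaning 0.5 rad towards the box's -x; 1.0 = its stop, leaning 0.5 rad towards +x. The hinge is at (0, -130, 50) mm in the box frame, along y. About 5 N at the knob takes it to the stop; let go, it springs home. At the stop it lifts all the flags.
- lever_knob (a point): Centre of the brass ball (26 mm diameter) at the lever's end, 85 mm from the hinge; at home it is at (-41, -130, 125) mm in the box frame, at the stop at (+41, -130, 125). The rod below it is 10 mm thick.
- key_blue (a joint): Travel of the blue spring key, m. 0 = up, 0.010 = fully down (about 4.5 N); springs back up when let go.
- key_blue_top (a point): Centre of the top face of the blue round key cap (34 mm diameter), at 74 mm above the table when up, 20 mm nearer to the box's -x than the module's centre. The metal collar around it (44 mm diameter) is 8 mm high; the cap stands 16 mm above the collar.
- flag_blue (a joint): Travel of the blue player's small white flag, m. 0 = raised, 0.010 = down. Sits in a clear window (18 x 40 mm, 18 mm high) 55 mm behind the key (to the box's +x). Pressing the key pushes the flag down and it stays down when the key returns; swinging the lever to its stop raises every flag.
- key_yellow (a joint): Travel of the yellow spring key, m. 0 = up, 0.010 = fully down (about 4.5 N); springs back up when let go.
- key_yellow_top (a point): Centre of the top face of the yellow round key cap (34 mm diameter), at 74 mm above the table when up, 20 mm nearer to the box's -x than the module's centre. The metal collar around it (44 mm diameter) is 8 mm high; the cap stands 16 mm above the collar.
- flag_yellow (a joint): Travel of the yellow player's small white flag, m. 0 = raised, 0.010 = down. Sits in a clear window (18 x 40 mm, 18 mm high) 55 mm behind the key (to the box's +x). Pressing the key pushes the flag down and it stays down when the key returns; swinging the lever to its stop raises every flag.
- key_red (a joint): Travel of the red spring key, m. 0 = up, 0.010 = fully down (about 4.5 N); springs back up when let go.
- key_red_top (a point): Centre of the top face of the red round key cap (34 mm diameter), at 74 mm above the table when up, 20 mm nearer to the box's -x than the module's centre. The metal collar around it (44 mm diameter) is 8 mm high; the cap stands 16 mm above the collar.
- flag_red (a joint): Travel of the red player's small white flag, m. 0 = raised, 0.010 = down. Sits in a clear window (18 x 40 mm, 18 mm high) 55 mm behind the key (to the box's +x). Pressing the key pushes the flag down and it stays down when the key returns; swinging the lever to its stop raises every flag.
- key_green (a joint): Travel of the green spring key, m. 0 = up, 0.010 = fully down (about 4.5 N); springs back up when let go.
- key_green_top (a point): Centre of the top face of the green round key cap (34 mm diameter), at 74 mm above the table when up, 20 mm nearer to the box's -x than the module's centre. The metal collar around it (44 mm diameter) is 8 mm high; the cap stands 16 mm above the collar.
- flag_green (a joint): Travel of the green player's small white flag, m. 0 = raised, 0.010 = down. Sits in a clear window (18 x 40 mm, 18 mm high) 55 mm behind the key (to the box's +x). Pressing the key pushes the flag down and it stays down when the key returns; swinging the lever to its stop raises every flag.
- acrylic_die: Bystander: frosted blue acrylic die, 30 mm cube, origin at the centre of its underside.
- pinch_pot: Bystander: grey-brown stoneware pinch pot, 80 mm across, 45 mm high, origin at the centre of its underside.
- beetle: Bystander: bronze beetle figurine, about 65 mm long, 22 mm high, origin under the centre of its shell.
- oak_token: Bystander: hexagonal oak token, 42 mm across flats, 10 mm thick, origin at the centre of its underside.

How it is judged:
On the way, in this order (a step that is already met when the one before it is completed fails the run):
1. the lever is swung to its stop and all four flags are raised (value of joint lever above 0.9 rad and value of joint each of flag_blue, flag_yellow, flag_red, flag_green below 0.003 m), for 0.05 s.
2. the lever is back home with all four flags raised and all keys up (value of joint lever below 0.08 rad and value of joint each of flag_blue, flag_yellow, flag_red, flag_green below 0.003 m and value of joint each of key_blue, key_yellow, key_red, key_green below 0.0025 m), for 0.1 s.
3. the blue key has been pressed and let up: only the blue flag is down (value of joint flag_blue above 0.0065 m and value of joint each of flag_yellow, flag_red, flag_green below 0.003 m and value of joint each of key_blue, key_yellow, key_red, key_green below 0.0025 m), for 0.05 s.
4. the yellow key has been pressed next and let up: only the blue and yellow flags are down (value of joint each of flag_blue, flag_yellow above 0.0065 m and value of joint each of flag_red, flag_green below 0.003 m and value of joint each of key_blue, key_yellow, key_red, key_green below 0.0025 m), for 0.05 s.
5. the red key has been pressed last and let up: the blue, yellow and red flags are down, the green one up (value of joint each of flag_blue, flag_yellow, flag_red above 0.0065 m and value of joint flag_green below 0.003 m and value of joint each of key_blue, key_yellow, key_red, key_green below 0.0025 m), for 0.05 s.
At the end, for the whole second after the job is handed in: The blue, yellow and red flags are down (more than 6.5 mm of their 10 mm), the green flag is raised (within 3 mm), all four keys are up (within 2.5 mm), the lever is home (within 0.08 rad), and the die, pot, beetle and token lie still within 20 mm of where they began (all of step 5 and value of joint lever below 0.08 rad and distance of each of acrylic_die, pinch_pot, beetle, oak_token from where it was at the start of the episode below 0.02 m and linear speed of each of acrylic_die, pinch_pot, beetle, oak_token below 0.02 m/s); the robot touches nothing.
It fails at once if the green key is pressed (more than 4 mm) (value of joint key_green above 0.004 m).
It fails at once if the frosted blue die is knocked more than 20 mm away or tipped over (distance of acrylic_die from where it was at the start of the episode above 0.02 m or angle between acrylic_die's own z axis and vertical above 0.5 rad).
It fails at once if the pinch pot is knocked more than 20 mm away or tipped over (distance of pinch_pot from where it was at the start of the episode above 0.02 m or angle between pinch_pot's own z axis and vertical above 0.5 rad).
It fails at once if the bronze beetle is knocked more than 20 mm away or tipped over (distance of beetle from where it was at the start of the episode above 0.02 m or angle between beetle's own z axis and vertical above 0.5 rad).
It fails at once if the oak token is knocked more than 20 mm away or tipped over (distance of oak_token from where it was at the start of the episode above 0.02 m or angle between oak_token's own z axis and vertical above 0.5 rad).
It also fails if it takes over 42 s, if anything falls off the work surface, if the arm or the gripper's body presses on something with over 40 N, if the wrist force passes 120 N, or if a joint passes its speed limit or range.

## Robot

A 6-joint arm with a two-finger parallel gripper is mounted at the origin on the work surface. World frame = base frame: x ahead of the robot, y to its left, z up, the work surface at z = 0. Lengths are in m, angles in rad, forces in N, time in s.
With the tool pointing down it reaches from about 0.275 to 0.875 m from the base axis. Payload 12.5 kg.
Tool frame: the origin (TCP) lies midway between the tips of the shut fingers; the grasp point (between the pads) lies 19 mm behind it (robot.tcp_to_grasp is the distance from the TCP to the grasp point, in m); z points along the fingers, y is the line along which they close (so a half turn about z gives the same grasp; the last joint's range is limited). The gripper opens to 85 mm and grips with 20 to 120 N. Pads are 22 mm wide; open, the fingers measure 114 mm over their backs; the gripper's body (76 mm by 85 mm) begins 54 mm behind the grasp point. The pads swing forward as they close: fully open they stand 13 mm farther back than shut.
Start: joints at [-1.217, 0.351, 1.652, -0, 1.139, -0.085], TCP at [0.234, -0.498, 0.231] pointing down, gripper open.
Joint ranges: [-2.75, 2.75], [-0.79, 2.1], [0.01, 2.65], [-1.57, 4.71], [0.07, 3.14], [-2.87, 2.87]. Speed limits (rad/s): [2.22, 2.22, 2.79, 3.14, 3.14, 3.14].

## Interface

Orientations are given as a unit quaternion [w, x, y, z].
In Python, from cell import robot, imaging, job gives the robot as it stands. The module is installed in compiled form; this text tells all that it offers.
- The arm moves only by the tool move_arm, never from a script. Its argument "moves" is a list of rows, each a list of 2 entries, a list of its own where there are three numbers: the shift along the world's x, y, z in cm, then the turn about the world's z in degrees. A call has 1 to 10 rows; each row is the pose to reach, as a shift and turn from the pose commanded when the call began; what a row does not reach only later rows make up. A row lasts 1/10 s, in which the tool goes at most 50 mm and 8.59 degrees, less where a joint would pass 70% of its speed; a pose out of reach is approached as far as the arm can. A call with a gripper value outside its range is refused whole. "grip" is the opening, from 0 (shut) to 1 (fully open), set as the call begins (left out, the last holds). The fingers move at their own pace and stop on an object; "grip_force" is the grip in N (left out, the last holds). Time passes only in rows, so rows that repeat a pose let the fingers close. It gives the time, the measured TCP pose, the force, the opening and the grip force at its end, in the units of the state.
- robot.observe(): the state, without advancing time (a new reading comes with each control period).
- imaging.camera(name): name is "scene" or "side" or "wrist"; returns a dict with "color" (480x640x3 uint8, red, green, blue), "vfov" (degrees; the focal length in pixels is half the picture's height over the tangent of half this angle, whatever the lens; pixels are square), "cx", "cy" (the principal point, pixels), "k1" (the pictures are not rectified: a ray, as slopes to the right and down, at radius r is drawn at 1 + k1 r^2 times it, then the intrinsics apply), "rvec" (rotation vector, rad) and "tvec" (3), from world to camera coordinates, as OpenCV has them. Camera axes: x right, y down, z forward; pixel columns grow to the right and rows downward; lengths in m; the calibration is good to about 2 mm. A picture is of the moment at which its call begins. There is no depth.
- job.hand_in(): hands the job in; it is judged then, once.
The state is a dict: "time": time; "joint_pos": joint angles; "joint_vel": joint speeds; "joint_torque": joint torques, N m; "position": TCP position; "tcp_rot": TCP orientation; "ft_force": force on the tool from outside, world axes, zero at the start; "ft_torque": the same for the moment, N m; "gripper_width": finger opening in m; "grip_force": force on a finger pad.
Only numpy, scipy, OpenCV 4.12 (cv2) and the standard library are available. Lean on these libraries where they do the work, as an engineer would, in place of code of your own. Each camera call takes 0.05 s, during which the arm holds its last target. There are 200 camera calls.

## Working session

There is one attempt and no reset: what is moved stays moved. The work goes in short steps, Python scripts to look and compute and a tool call to move; the robot and the scene stay as the last step left them, time stands still between calls to the robot, and variables do not carry over. Pictures are saved under pics/ and viewed, at most 10 in all, crops included, and the job is handed in when it is done.

Besides the shell and the picture viewer there is one more tool, called after ">>>" as name(argument=value, ...) on one line, values as JSON. move_arm: Moves the arm, as the interface text tells. Its arguments: {"type":"object","properties":{"moves":{"type":"array","items":{"type":"array"}},"grip":{"type":"number"},"grip_force":{"type":"number"}},"required":["moves"]}

```bash
mkdir -p pics && cat > h.py <<'E'
import numpy as np, cv2
from cell import robot, imaging, job
def snap(n,f):
    c=imaging.camera(n); cv2.imwrite('pics/'+f,cv2.cvtColor(c['color'],cv2.COLOR_RGB2BGR))
    c.pop('color'); np.save('pics/'+f+'.npy',c,allow_pickle=True); return c
def load(f): return np.load('pics/'+f+'.npy',allow_pickle=True).item()
def cam(c):
    f=240/np.tan(np.radians(c['vfov'])/2); R=cv2.Rodrigues(np.array(c['rvec'],float))[0]
    return f,R,np.array(c['tvec'],float)
def proj(c,P):
    f,R,t=cam(c); p=np.atleast_2d(P)@R.T+t; s=p[:,:2]/p[:,2:]; s=s*(1+c['k1']*(s**2).sum(1,keepdims=True))
    return s*f+[c['cx'],c['cy']]
def ray(c,u,v,z):
    f,R,t=cam(c); d=(np.array([u,v])-[c['cx'],c['cy']])/f; s=d.copy()
    for _ in range(20): s=d/(1+c['k1']*(s@s))
    o=-R.T@t; w=R.T@np.array([*s,1]); return o+w*(z-o[2])/w[2]
E
python3 - <<'E'
from h import *
for n in('scene','side'):
    c=snap(n,n+'0.png'); print(n,c)
print(robot.observe())
E
```

```text
scene {'vfov': 57.26548474476643, 'cx': 320.5266431811423, 'cy': 238.0913548811827, 'k1': -0.11112538087128664, 'rvec': array([ 2.11310876,  0.83053659, -0.42024726]), 'tvec': array([-0.43778635, -0.17280129,  1.01917727])}
side {'vfov': 50.13830542609914, 'cx': 310.21373606011423, 'cy': 240.9470840976461, 'k1': -0.13587279404829697, 'rvec': array([ 0.8327366 , -2.39282301,  1.30430858]), 'tvec': array([0.48145563, 0.27572741, 0.50300031])}
{'time': 0.1, 'joint_pos': array([-1.21659822e+00,  3.51202627e-01,  1.65235700e+00,  1.36895193e-05,
        1.13908866e+00, -8.46031826e-02]), 'joint_vel': array([ 1.50410497e-05, -1.16977737e-03, -1.75281803e-03, -1.93895840e-03,
       -1.88916932e-03, -8.46999199e-04]), 'joint_torque': array([ 8.37416846e-04, -5.06829250e+01, -2.91873461e+01, -6.52777612e-05,
        2.67062474e-03,  4.71270766e-06]), 'position': array([ 0.23359225, -0.49760557,  0.23080233]), 'tcp_rot': array([-5.23862553e-04,  9.76028559e-01,  2.17641844e-01, -6.47740202e-05]), 'ft_force': array([ 0.56589241, -0.23028188, -0.31892029]), 'ft_torque': array([-0.00468258, -0.02438101,  0.02509169]), 'grip_force': 0.0, 'gripper_width': 0.08531501031816699}
```

View pics/scene0.png

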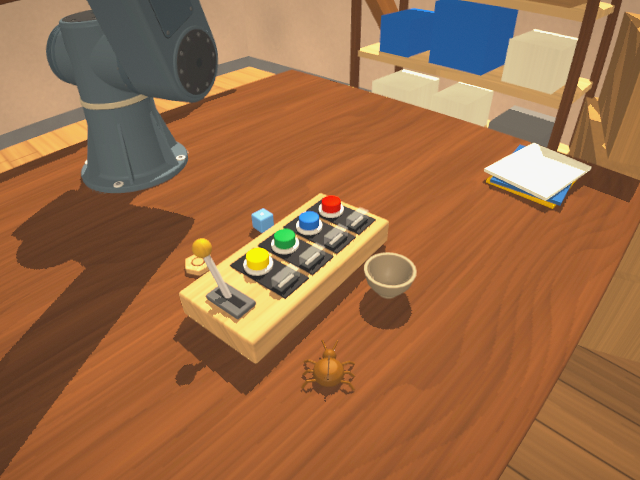

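View pics/side0.png

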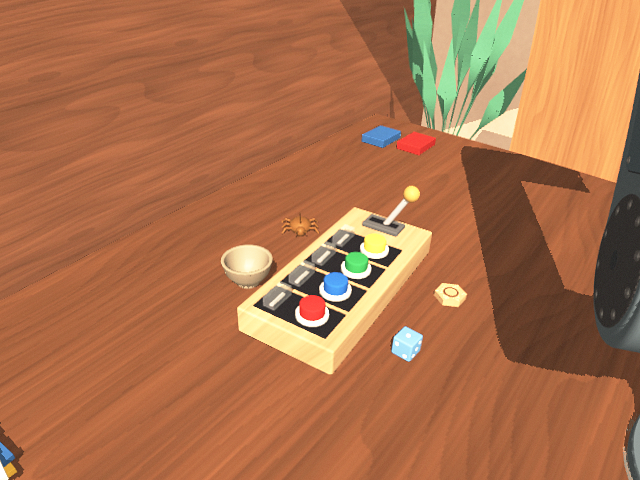

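Both views show the keys in the order red, blue, green, yellow, then the lever. In scene, the cap tops are at about (331,203), (309,219), (285,237) and (257,258), with the knob at (202,247). The die and token are on the robot side; the pot and beetle are behind.

```bash
cat > fit.py <<'E'
from h import *
from scipy.optimize import least_squares
L=np.array([[-.02,.125,.074],[-.02,.065,.074],[-.02,.005,.074],[-.02,-.055,.074],[-.041,-.13,.125]])
S={'scene0.png':[(331,203),(309,219),(285,237),(257,258),(202,247)],'side0.png':[(312,303),(336,281),(357,260),(376,240),(412,194)]}
def W(p,P):
    c,s=np.cos(p[2]),np.sin(p[2]); return P@np.array([[c,s,0],[-s,c,0],[0,0,1]])+[p[0],p[1],0]
def res(p): return np.concatenate([(proj(load(k),W(p,L))-S[k]).ravel() for k in S])
r=least_squares(res,[.5,-.1,0]);print(r.x,r.fun.round(1))
print(W(r.x,L).round(4)); print('stop',W(r.x,np.array([[.041,-.13,.125]])))
for n,u,v,z in(('die',408,355,0),('token',451,297,.01),('pot',247,283,0)):print(n,ray(load('side0.png'),u,v,z))
print('beetle',ray(load('scene0.png'),328,375,.01))
E
python3 fit.py
```

```text
[ 0.55389334 -0.0121204   0.08765656] [ 0.  -2.3 -0.3 -2.1 -1.  -2.1 -0.4 -3.1 -0.7  1.3 -0.4 -0.6 -0.5 -2.3
 -0.5 -2.3 -0.7 -1.  -0.4  0.2]
[[ 0.523   0.1106  0.074 ]
 [ 0.5283  0.0509  0.074 ]
 [ 0.5335 -0.0089  0.074 ]
 [ 0.5388 -0.0687  0.074 ]
 [ 0.5244 -0.1452  0.125 ]]
stop [[ 0.60611669 -0.13803196  0.125     ]]
die [4.08339539e-01 4.54767709e-02 5.55111512e-17]
token [ 0.4115635  -0.09250017  0.01      ]
pot [0.68272655 0.0668028  0.        ]
beetle [ 0.72425102 -0.11665735  0.01      ]
```

>>> move_arm(moves=[[[3,4,0],-3],[[6,8,0],-6],[[9,12,0],-9],[[12,16,0],-12],[[15,20,0],-15],[[18,24,0],-18],[[21,28,0],-20],[[23,32,0],-20],[[24.7,34.9,0],-20],[[24.7,34.9,0],-20]], grip=0)

```text
time: 1.1
position: [0.4819, -0.1458, 0.231]
tcp_rot: [-0.0, 0.999, 0.047, -0.0]
ft_force: [-0.2, -0.5, 0.4]
gripper_width: -0.0001
grip_force: 0.0
```

>>> move_arm(moves=[[[0,0,0],0],[[0,0,0],0],[[0,0,0],0],[[0,0,0],0]])

```text
time: 1.5
position: [0.4804, -0.1496, 0.2313]
tcp_rot: [0.0, 0.999, 0.044, -0.0]
ft_force: [0.1, 0.0, -0.1]
gripper_width: 0.0001
grip_force: 0.0
```

```bash
python3 - <<'E'
from h import *
o=robot.observe();print(o['time'],o['position'],o['tcp_rot'],o['gripper_width'],o['ft_force'])
c=snap('wrist','w1.png')
E
```

```text
1.5 [ 0.48037243 -0.14962472  0.23129794] [ 2.06055116e-05  9.99023079e-01  4.41914805e-02 -1.03361583e-05] 9.015296331531163e-05 [ 0.0690709   0.02957384 -0.05154114]
```

View pics/w1.png

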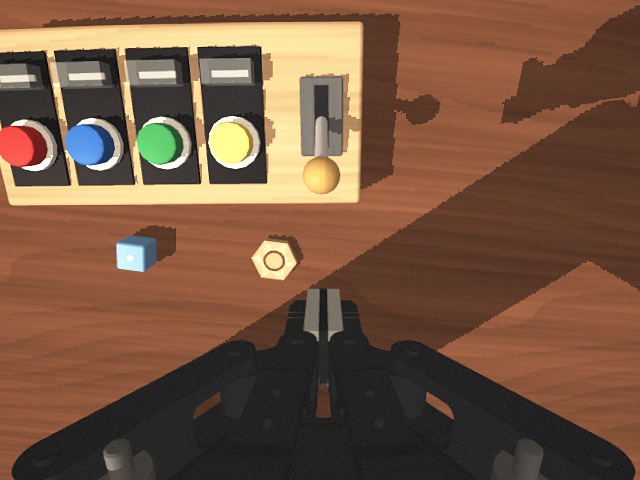

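The wrist view shows the fingers (323,~300) in line with the knob (321,175). The cap tops are at about (233,143), (160,143), (90,143) and (21,146). I'll refit with this view, and start the descent.

```bash
python3 - <<'E'
import fit
from fit import *
S['w1.png']=[(21,146),(90,144),(160,143),(233,143),(321,175)]
r=least_squares(res,[.5,-.1,0],loss='soft_l1');print(r.x,res(r.x).round(1)[20:]);print(W(r.x,L).round(4))
print('pre',W(r.x,np.array([[-.085,-.13,.1],[.018,-.13,.1]])))
E
```

```text
[ 0.55389334 -0.0121204   0.08765656] [ 0.  -2.3 -0.3 -2.1 -1.  -2.1 -0.4 -3.1 -0.7  1.3 -0.4 -0.6 -0.5 -2.3
 -0.5 -2.3 -0.7 -1.  -0.4  0.2]
[[ 0.523   0.1106  0.074 ]
 [ 0.5283  0.0509  0.074 ]
 [ 0.5335 -0.0089  0.074 ]
 [ 0.5388 -0.0687  0.074 ]
 [ 0.5244 -0.1452  0.125 ]]
stop [[ 0.60611669 -0.13803196  0.125     ]]
die [4.08339539e-01 4.54767709e-02 5.55111512e-17]
token [ 0.4115635  -0.09250017  0.01      ]
pot [0.68272655 0.0668028  0.        ]
beetle [ 0.72425102 -0.11665735  0.01      ]
[ 0.55458741 -0.01422488  0.09230468] [-5.1 -0.7 -3.7  0.1 -1.4  0.1 -0.7 -0.7  5.   0.4]
[[ 0.5232  0.1084  0.074 ]
 [ 0.5287  0.0487  0.074 ]
 [ 0.5342 -0.0111  0.074 ]
 [ 0.5397 -0.0708  0.074 ]
 [ 0.5257 -0.1475  0.125 ]]
pre [[ 0.48193184 -0.15150622  0.1       ]
 [ 0.58449336 -0.14201234  0.1       ]]
```

>>> move_arm(moves=[[[0,0,-4],0],[[0,0,-8],0],[[0,0,-11.6],0],[[0,0,-11.6],0],[[0,0,-11.6],0],[[0,0,-11.6],0]])

```text
time: 2.15
position: [0.4817, -0.1494, 0.1172]
tcp_rot: [0.001, 0.999, 0.045, 0.001]
ft_force: [-0.6, -0.8, 0.5]
gripper_width: -0.0002
grip_force: 0.0
```

>>> move_arm(moves=[[[1.5,0.1,0],0],[[3,0.3,0],0],[[4.5,0.4,0],0],[[6,0.5,0],0],[[7.5,0.7,0],0],[[9,0.8,0],0],[[9.8,0.9,0],0],[[9.8,0.9,0],0],[[9.8,0.9,0],0]])

```text
time: 3.05
position: [0.5783, -0.14, 0.1164]
tcp_rot: [0.0, 0.999, 0.045, -0.0]
ft_force: [-5.6, -0.3, -1.2]
gripper_width: 0.0
grip_force: 2.6
```

>>> move_arm(moves=[[[0.2,0,0],0],[[0.3,0,0],0],[[0.4,0,0],0],[[0.4,0,0],0],[[0.4,0,0],0]])

```text
time: 3.55
position: [0.5812, -0.1398, 0.1157]
tcp_rot: [-0.0, 0.999, 0.045, -0.001]
ft_force: [-7.1, -0.5, -4.7]
gripper_width: 0.0
grip_force: 3.5
```

>>> move_arm(moves=[[[0.1,0,0],0],[[0.2,0,0],0],[[0.3,0,0],0],[[0.3,0,0],0],[[0.3,0,0],0]])

```text
time: 4.05
position: [0.5835, -0.1397, 0.1154]
tcp_rot: [-0.0, 0.999, 0.045, -0.002]
ft_force: [-9.8, -0.7, -4.4]
gripper_width: 0.0001
grip_force: 5.0
```

```bash
python3 - <<'E'
from h import *
snap('scene','s2.png');snap('side','d2.png')
a=cv2.imread('pics/s2.png')[170:350,150:420];b=cv2.imread('pics/d2.png')[150:380,220:480]
a=cv2.resize(a,(400,267),interpolation=2);b=cv2.resize(b,(400,354),interpolation=2)
m=np.zeros((354,800,3),np.uint8);m[:267,:400]=a;m[:,400:]=b;cv2.imwrite('pics/m2.png',m)
E
```

```text
(no output)
```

View pics/m2.png

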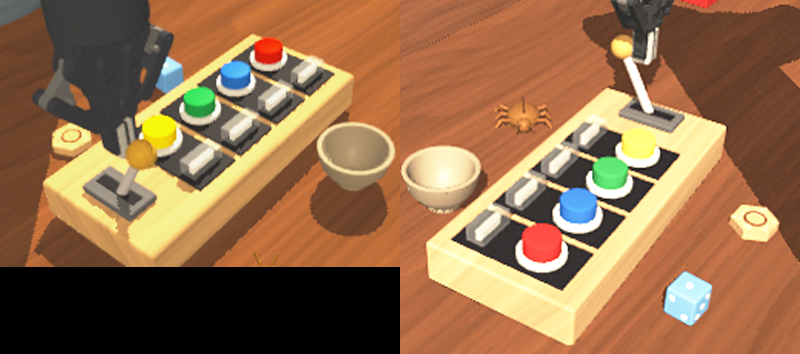

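The flags look raised (taller white blocks). I'll push a little more to be sure the lever is at the stop.

>>> move_arm(moves=[[[0.1,0,0],0],[[0.2,0,0],0],[[0.3,0,0],0],[[0.4,0,0],0],[[0.4,0,0],0],[[0.4,0,0],0]])

```text
time: 4.75
position: [0.5841, -0.1397, 0.115]
tcp_rot: [-0.001, 0.999, 0.045, -0.007]
ft_force: [-30.4, -1.7, 7.3]
gripper_width: -0.0002
grip_force: 15.4
```

The force jumped to 30 N, so that's the stop. Now back out, letting the lever follow home, then rise.

>>> move_arm(moves=[[[-1.2,-0.1,0],0],[[-2.4,-0.2,0],0],[[-3.6,-0.3,0],0],[[-4.8,-0.4,0],0],[[-6,-0.5,0],0],[[-7.2,-0.6,0],0],[[-8.4,-0.7,0],0],[[-9.6,-0.8,0],0],[[-10.8,-0.9,0],0],[[-11.8,-0.9,0],0]])

```text
time: 5.75
position: [0.471, -0.149, 0.1155]
tcp_rot: [0.0, 0.999, 0.045, 0.0]
ft_force: [-0.4, 0.0, 0.7]
gripper_width: 0.0001
grip_force: 0.0
```

>>> move_arm(moves=[[[0,0,3],0],[[0,0,6],0],[[0,0,9],0],[[0,0,9],0],[[0,0,9],0]])

```text
time: 6.25
position: [0.4716, -0.1489, 0.2055]
tcp_rot: [0.0, 0.999, 0.045, 0.001]
ft_force: [-0.4, 0.6, -0.7]
gripper_width: -0.0003
grip_force: 0.0
```

```bash
python3 - <<'E'
from h import *
snap('scene','s3.png');snap('side','d3.png')
a=cv2.imread('pics/s3.png')[170:350,150:420];b=cv2.imread('pics/d3.png')[150:380,220:480]
a=cv2.resize(a,(400,267),interpolation=2);b=cv2.resize(b,(400,354),interpolation=2)
m=np.zeros((354,800,3),np.uint8);m[:267,:400]=a;m[:,400:]=b;cv2.imwrite('pics/m3.png',m)
E
```

```text
(no output)
```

View pics/m3.png

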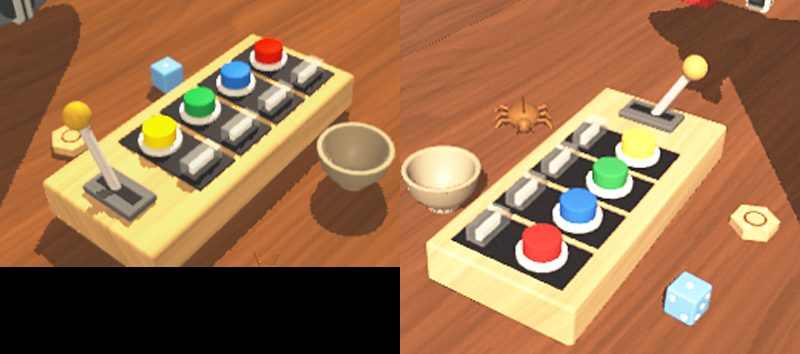

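The lever is home, the flags are raised and the bystanders haven't moved. Next is blue at (0.5285, 0.050).

>>> move_arm(moves=[[[1.3,4.5,0],0],[[2.6,9,0],0],[[3.9,13.5,0],0],[[5,17.5,0],0],[[5.7,19.9,0],0],[[5.7,19.9,0],0],[[5.7,19.9,-4],0],[[5.7,19.9,-8],0],[[5.7,19.9,-11],0],[[5.7,19.9,-11],0]])

```text
time: 7.35
position: [0.5258, 0.0493, 0.0913]
tcp_rot: [-0.0, 0.999, 0.045, -0.004]
ft_force: [0.3, -0.4, 0.0]
gripper_width: 0.0
grip_force: 0.0
```

```bash
python3 - <<'E'
from h import *
o=robot.observe();print(o['position'],o['ft_force'])
snap('wrist','w4.png');snap('side','d4.png')
a=cv2.imread('pics/w4.png');b=cv2.imread('pics/d4.png')[150:380,220:480]
m=np.zeros((354,800,3),np.uint8);m[:300,:400]=cv2.resize(a,(400,300));m[:,400:]=cv2.resize(b,(400,354),interpolation=2);cv2.imwrite('pics/m4.png',m)
E
```

```text
[0.52576647 0.04925241 0.09129999] [ 0.33514358 -0.44593961  0.01346495]
```

View pics/m4.png

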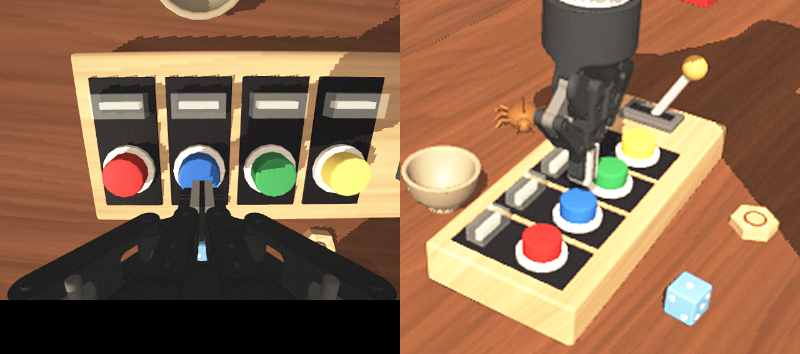

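The wrist view has the fingertips over the blue cap. The side view agrees: the tip is 16 mm above the cap, and green is clear. Press.

>>> move_arm(moves=[[[0,0,-1],0],[[0,0,-1.8],0],[[0,0,-2.3],0],[[0,0,-2.6],0],[[0,0,-2.9],0],[[0,0,-3.1],0],[[0,0,-3.2],0],[[0,0,-3.2],0]])

```text
time: 8.25
position: [0.5289, 0.0501, 0.064]
tcp_rot: [0.0, 0.999, 0.045, 0.0]
ft_force: [-2.6, -2.1, 9.9]
gripper_width: -0.0001
grip_force: 5.0
```

>>> move_arm(moves=[[[0,0,-0.1],0],[[0,0,-0.2],0],[[0,0,-0.3],0],[[0,0,-0.3],0]])

```text
time: 8.65
position: [0.529, 0.05, 0.0633]
tcp_rot: [0.0, 0.999, 0.045, 0.0]
ft_force: [-15.5, -2.7, 43.6]
gripper_width: -0.0005
grip_force: 22.0
```

>>> move_arm(moves=[[[0,0,1],0],[[0,0,2.5],0],[[0,0,5],0],[[0,0,8],0],[[0,0,8],0],[[0,0,8],0]])

```text
time: 9.25
position: [0.5287, 0.0502, 0.1404]
tcp_rot: [-0.0, 0.999, 0.045, 0.0]
ft_force: [0.3, 0.1, -0.2]
gripper_width: -0.0003
grip_force: 0.0
```

```bash
python3 - <<'E'
from h import *
o=robot.observe();print(o['position'],o['ft_force'])
snap('wrist','w5.png');snap('side','d5.png')
a=cv2.imread('pics/w5.png');b=cv2.imread('pics/d5.png')[150:380,220:480]
m=np.zeros((354,800,3),np.uint8);m[:300,:400]=cv2.resize(a,(400,300));m[:,400:]=cv2.resize(b,(400,354),interpolation=2);cv2.imwrite('pics/m5.png',m)
E
```

```text
[0.52874305 0.05022246 0.14039621] [ 0.33341763  0.06402664 -0.1753133 ]
```

View pics/m5.png

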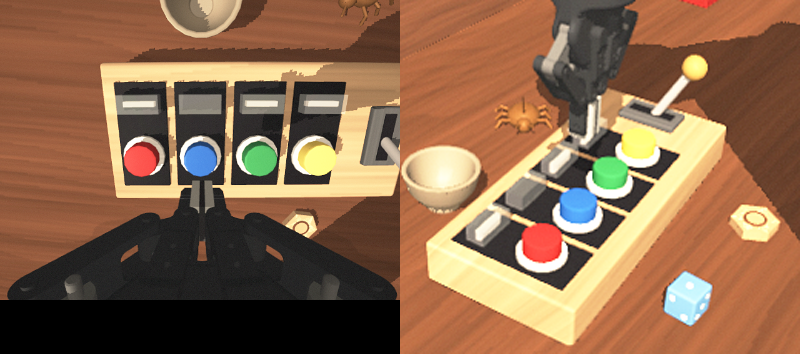

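Blue's flag is down (its window is empty) and the key is up. Next is yellow, 120 mm towards -y.

>>> move_arm(moves=[[[0.4,-4,0],0],[[0.8,-8,0],0],[[1.1,-12,0],0],[[1.1,-12,0],0],[[1.1,-12,0],0],[[1.1,-12,-3],0],[[1.1,-12,-5],0],[[1.1,-12,-6],0],[[1.1,-12,-6.3],0],[[1.1,-12,-6.3],0]])

```text
time: 10.35
position: [0.5398, -0.0694, 0.0774]
tcp_rot: [-0.0, 0.999, 0.045, -0.0]
ft_force: [0.1, -0.1, 0.1]
gripper_width: -0.0001
grip_force: 0.0
```

>>> move_arm(moves=[[[0,0,-0.4],0],[[0,0,-0.8],0],[[0,0,-1.1],0],[[0,0,-1.4],0],[[0,0,-1.5],0],[[0,0,-1.6],0],[[0,0,-1.6],0]])

```text
time: 11.05
position: [0.5406, -0.0699, 0.0636]
tcp_rot: [0.0, 0.999, 0.045, 0.001]
ft_force: [-6.0, 4.3, 29.0]
gripper_width: 0.0
grip_force: 14.6
```

>>> move_arm(moves=[[[0,0,1.5],0],[[0,0,4],0],[[0,0,7.9],0],[[0,0,7.9],0],[[0,0,7.9],0]])

```text
time: 11.55
position: [0.5396, -0.07, 0.1404]
tcp_rot: [0.0, 0.999, 0.045, 0.0]
ft_force: [-0.2, 0.3, -1.2]
gripper_width: 0.0
grip_force: 0.0
```

>>> move_arm(moves=[[[-0.4,4,0],0],[[-0.8,8,0],0],[[-1.2,12,0],0],[[-1.5,16,0],0],[[-1.65,17.9,0],0],[[-1.65,17.9,0],0],[[-1.65,17.9,0],0]])

```text
time: 12.25
position: [0.5226, 0.1088, 0.1392]
tcp_rot: [0.0, 0.999, 0.045, -0.001]
ft_force: [0.1, -0.6, 1.3]
gripper_width: -0.0002
grip_force: 0.0
```

```bash
python3 - <<'E'
from h import *
o=robot.observe();print(o['position'],o['ft_force'])
snap('wrist','w6.png');snap('side','d6.png')
a=cv2.imread('pics/w6.png');b=cv2.imread('pics/d6.png')[150:380,220:480]
m=np.zeros((354,800,3),np.uint8);m[:300,:400]=cv2.resize(a,(400,300));m[:,400:]=cv2.resize(b,(400,354),interpolation=2);cv2.imwrite('pics/m6.png',m)
E
```

```text
[0.5225842  0.10880694 0.13916761] [ 0.08237449 -0.57999179  1.3467099 ]
```

View pics/m6.png

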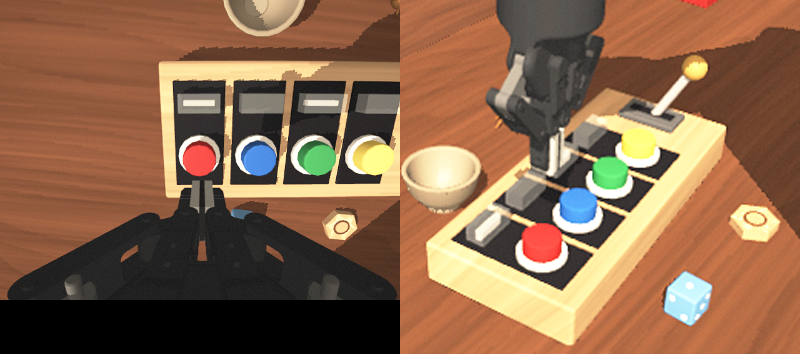

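The blue and yellow flags are down and the fingers are lined up on red, so I'll press it.

>>> move_arm(moves=[[[0,0,-3],0],[[0,0,-5],0],[[0,0,-6.2],0],[[0,0,-6.7],0],[[0,0,-7.1],0],[[0,0,-7.4],0],[[0,0,-7.7],0],[[0,0,-7.8],0],[[0,0,-7.9],0],[[0,0,-7.9],0]])

```text
time: 13.35
position: [0.5237, 0.109, 0.0636]
tcp_rot: [0.0, 0.999, 0.045, 0.001]
ft_force: [-10.0, -4.9, 28.8]
gripper_width: -0.0003
grip_force: 14.2
```

>>> move_arm(moves=[[[0,0,1.5],0],[[0,0,4],0],[[0,0,8],0],[[0,0,12],0],[[0,0,12],0],[[0,0,12],0],[[0,0,12],0]])

```text
time: 14.05
position: [0.5227, 0.1091, 0.1804]
tcp_rot: [-0.0, 0.999, 0.045, -0.001]
ft_force: [-0.0, -0.5, -0.1]
gripper_width: -0.0001
grip_force: 0.0
```

```bash
python3 - <<'E'
from h import *
snap('scene','s7.png');snap('side','d7.png')
a=cv2.imread('pics/s7.png')[170:400,150:430];b=cv2.imread('pics/d7.png')[150:380,220:480]
m=np.zeros((354,800,3),np.uint8);m[:329,:400]=cv2.resize(a,(400,329),interpolation=2);m[:,400:]=cv2.resize(b,(400,354),interpolation=2);cv2.imwrite('pics/m7.png',m)
E
```

```text
(no output)
```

View pics/m7.png

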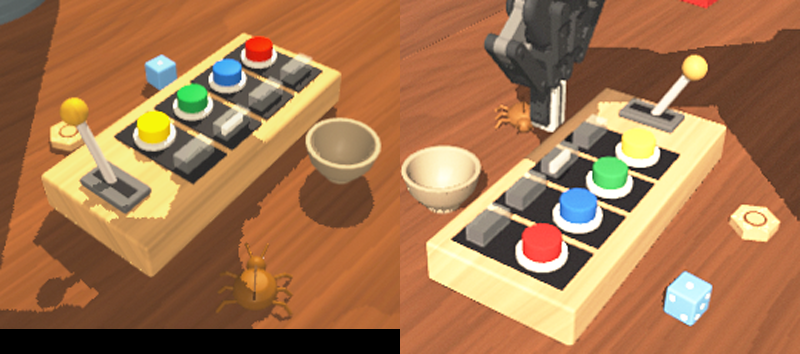

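Only green's flag is still up. All the keys are up, the lever is home and the bystanders are where they started.

```bash
python3 -c "
from cell import job
print(job.hand_in())"
```

```text
the job is handed in; nothing more can be done
None
```

I swung the lever to its stop and let it spring home, then pressed blue, yellow and red in that order; the final pictures show only green's flag up and nothing around the box disturbed. The job was handed in with the robot clock at about 14 s, and no verdict came back.

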